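# Flip the stock tags to match the bins

### The job

Each of the four blue parts bins has a hinged two-coloured tag straight in front of it, and some tags are wrong. Push the tags over gently with the fingertips, without pinching them, so that the two bins packed full of terminal blocks show green faces up and the two that are empty or nearly empty show red, each tag fallen fully over to its stop. Do not disturb the tin, the screwdriver or the tape roll in front.

Things in the scene. Friction and masses are not known exactly. Their poses are not given: they have to be found in the camera images.
- board: Grey flat board fixed on the bench that carries the four tag stands in a row: 85 (its x) x 500 (its y) x 6 mm thick. Origin at the centre of its underside; its x points away from the robot (yaw up to 0.2 rad), y to the left along the row, z up. The stands stand at y = +187.5, +62.5, -62.5, -187.5 mm on it, in any order
- tag_1: One of four identical black tag stands fixed on the board, 72 (x) x 46 (y) mm; axes parallel to the board's, origin under its centre, on the board's top. Its parts are at most 26 mm high. Its flap swings side to side like a page about a hinge along the stand's x, 22 mm above the origin. The bin it speaks for is the one straight behind it (+x, centre 110 mm away)
- flap_1 (a joint): Flap of tag_1: 0 upright, +0.80 rad leaning left (+y of the stand) with its green face uppermost, -0.80 leaning right with its red face uppermost; those are its stops. It turns freely, weighs 30 g, and once past upright falls by itself to the stop on that side within about 1 s (it may still be falling as the run starts)
- flap_1_edge (a point): Middle of the free edge of the flap of tag_1, 49 mm from the hinge: at y = 49 sin(q), z = 22 + 49 cos(q) mm of the stand for joint value q. The flap is 54 mm wide along x, 3 mm thick, of smooth slippery plastic, with a white bead of 6 mm diameter along this edge
- tag_2: One of four identical black tag stands fixed on the board, 72 (x) x 46 (y) mm; axes parallel to the board's, origin under its centre, on the board's top. Its parts are at most 26 mm high. Its flap swings side to side like a page about a hinge along the stand's x, 22 mm above the origin. The bin it speaks for is the one straight behind it (+x, centre 110 mm away)
- flap_2 (a joint): Flap of tag_2: 0 upright, +0.80 rad leaning left (+y of the stand) with its green face uppermost, -0.80 leaning right with its red face uppermost; those are its stops. It turns freely, weighs 30 g, and once past upright falls by itself to the stop on that side within about 1 s (it may still be falling as the run starts)
- flap_2_edge (a point): Middle of the free edge of the flap of tag_2, 49 mm from the hinge: at y = 49 sin(q), z = 22 + 49 cos(q) mm of the stand for joint value q. The flap is 54 mm wide along x, 3 mm thick, of smooth slippery plastic, with a white bead of 6 mm diameter along this edge
- tag_3: One of four identical black tag stands fixed on the board, 72 (x) x 46 (y) mm; axes parallel to the board's, origin under its centre, on the board's top. Its parts are at most 26 mm high. Its flap swings side to side like a page about a hinge along the stand's x, 22 mm above the origin. The bin it speaks for is the one straight behind it (+x, centre 110 mm away)
- flap_3 (a joint): Flap of tag_3: 0 upright, +0.80 rad leaning left (+y of the stand) with its green face uppermost, -0.80 leaning right with its red face uppermost; those are its stops. It turns freely, weighs 30 g, and once past upright falls by itself to the stop on that side within about 1 s (it may still be falling as the run starts)
- flap_3_edge (a point): Middle of the free edge of the flap of tag_3, 49 mm from the hinge: at y = 49 sin(q), z = 22 + 49 cos(q) mm of the stand for joint value q. The flap is 54 mm wide along x, 3 mm thick, of smooth slippery plastic, with a white bead of 6 mm diameter along this edge
- tag_4: One of four identical black tag stands fixed on the board, 72 (x) x 46 (y) mm; axes parallel to the board's, origin under its centre, on the board's top. Its parts are at most 26 mm high. Its flap swings side to side like a page about a hinge along the stand's x, 22 mm above the origin. The bin it speaks for is the one straight behind it (+x, centre 110 mm away)
- flap_4 (a joint): Flap of tag_4: 0 upright, +0.80 rad leaning left (+y of the stand) with its green face uppermost, -0.80 leaning right with its red face uppermost; those are its stops. It turns freely, weighs 30 g, and once past upright falls by itself to the stop on that side within about 1 s (it may still be falling as the run starts)
- flap_4_edge (a point): Middle of the free edge of the flap of tag_4, 49 mm from the hinge: at y = 49 sin(q), z = 22 + 49 cos(q) mm of the stand for joint value q. The flap is 54 mm wide along x, 3 mm thick, of smooth slippery plastic, with a white bead of 6 mm diameter along this edge
- bin_full_1: Blue open parts bin fixed on the bench, 92 (x) x 104 (y) x 45 mm high, its front lower; origin at the centre of its underside. FULL: packed with two whole layers of cream terminal blocks (16)
- bin_full_2: Blue open parts bin fixed on the bench, 92 (x) x 104 (y) x 45 mm high, its front lower; origin at the centre of its underside. FULL: packed with two whole layers of cream terminal blocks (16)
- bin_empty: Blue open parts bin fixed on the bench, 92 (x) x 104 (y) x 45 mm high, its front lower; origin at the centre of its underside. NOT full: it is empty
- bin_single: Blue open parts bin fixed on the bench, 92 (x) x 104 (y) x 45 mm high, its front lower; origin at the centre of its underside. NOT full: one single cream terminal block lies in it
- flux_tin: Loose round tin with a yellow top, diameter 44, 28 mm high, bystander; origin under its centre
- screwdriver_yellow: Loose small screwdriver with a yellow handle, 153 mm long, 19 mm thick, lying along its y, bystander; origin at its underside
- kapton_roll: Loose roll of amber tape lying flat, diameter 62, 19 mm high, bystander; origin under its centre

How it is judged:
At the end, for the whole second after the job is handed in: The tags straight in front of the two full bins lean left with green uppermost (joint above 0.7 rad), the tags in front of the empty bin and the bin with a single block lean right with red uppermost (below -0.7 rad), and all flaps are at rest (under 0.1 rad/s) (value of joint each of flap_1, flap_2 above 0.7 rad and velocity of joint flap_1 between -0.1 and 0.1 rad/s and velocity of joint flap_2 between -0.1 and 0.1 rad/s and value of joint each of flap_3, flap_4 below -0.7 rad and velocity of joint flap_3 between -0.1 and 0.1 rad/s and velocity of joint flap_4 between -0.1 and 0.1 rad/s); the robot touches nothing.
It fails at once if the tin is moved more than 15 mm or lifted (distance of flux_tin from where it was at the start of the episode above 0.015 m).
It fails at once if the screwdriver is moved more than 15 mm or lifted (distance of screwdriver_yellow from where it was at the start of the episode above 0.015 m).
It fails at once if the tape roll is moved more than 15 mm or lifted (distance of kapton_roll from where it was at the start of the episode above 0.015 m).
It fails at once if a tag is pinched or pushed harder than 15 N (contact force between any of the fingers, the arm and tag_1 above 15 N or contact force between any of the fingers, the arm and tag_2 above 15 N or contact force between any of the fingers, the arm and tag_3 above 15 N or contact force between any of the fingers, the arm and tag_4 above 15 N).
It also fails if it takes over 61 s, if anything falls off the work surface, if the arm or the gripper's body presses on something with over 40 N, if the wrist force passes 120 N, or if a joint passes its speed limit or range.

### The arm

A 6-joint arm with a two-finger parallel gripper is mounted at the origin on a cart in front of the work surface, level with it; the furniture and walls round the work are solid. World frame = base frame: x ahead of the robot, y to its left, z up, the work surface at z = 0. Lengths are in m, angles in rad, forces in N, time in s.
With the tool pointing down it reaches from about 0.225 to 0.875 m from the base axis. Payload 3.4 kg.
Tool frame: the origin (TCP) lies on the centre line of the jaws, within the pads' length; the fingertips stand 11 mm ahead of it and the grasp point (between the pads) lies 8 mm behind it; z points along the fingers, y is the line along which they close (so a half turn about z gives the same grasp; the last joint's range is limited). The gripper opens to 85 mm and grips with 20 to 120 N. Pads are 22 mm wide; open, the fingers measure 114 mm over their backs; the gripper's body (76 mm by 85 mm) begins 54 mm behind the grasp point. The pads swing forward as they close: fully open they stand 13 mm farther back than shut.
Start: joints at [-1.446, 0.276, 1.505, -0, 1.361, -0.121], TCP at [0.14, -0.558, 0.242] pointing down, gripper open.
Joint ranges: [-2.89, 2.89], [-0.75, 2.08], [0.22, 2.7], [-1.18, 4.32], [0.11, 2.71], [-2.7, 2.7]. Speed limits (rad/s): [2.57, 2.57, 3.14, 3.14, 3.14, 3.14].

### API

Orientations are given as a unit quaternion [w, x, y, z].
In Python, from rig import manip, eyes, job gives the robot as it stands.
- The arm moves only by the tool drive_tool, never from a script. Its argument "rows" is a list of rows, each a list of 3 entries, a list of its own where there are three numbers: the turn, a rotation vector about the world's x, y, z in rad, then the shift along the world's x, y, z in cm, then the finger opening in cm, from 0 to 8.54. A call has 1 to 8 rows; each row shifts and turns the commanded pose from where the row before left it; what a row does not reach is not made up. A row lasts 1/8 s, in which the tool goes at most 62.5 mm and 10.7 degrees, less where a joint would pass 70% of its speed; a pose out of reach is approached as far as the arm can. A call is refused whole if a number of a shift passes 6.25 or a number of a turn 0.188, either way. A call with a gripper value outside its range is refused whole. The fingers move at their own pace and stop on an object; "force" is the grip in N (left out, the last holds). Time passes only in rows, so rows that do not move let the fingers close. It gives the time, the measured TCP pose, the force, the opening and the grip force at its end, in the units of the state.
- manip.get_state(): the state, without advancing time (a new reading comes with each control period).
- eyes.get_image(name): name is "scene" or "side" or "wrist"; returns the picture (400x640x3 uint8, red, green, blue); there is no depth.
- eyes.get_calibration(name): a dict with "camera_matrix" (3x3 intrinsics, pixels), "view" (4x4, takes a point from world to camera coordinates). Camera axes: x right, y up, looking along -z (the intrinsics and any distortion apply to the point x, -y, -z); pixel columns grow to the right and rows downward; lengths in m; the calibration is good to about 2 mm. The wrist camera is an equidistant fisheye: a pixel r from the principal point sees the ray r / f radians off the axis. A picture is of the moment at which its call begins: read the wrist's pose just before it. get_calibration takes no time and is no camera call; for the wrist camera it gives the pose at the moment of the call.
- job.sign_off(): hands the job in; it is judged then, once.
The state is a dict: "clock": time; "qpos": joint angles; "qd": joint speeds; "effort": joint torques, N m; "position": TCP position; "ee_rot": TCP orientation; "contact_force": force on the tool from outside, world axes, zero at the start; "moment": the same for the moment, N m; "width": finger opening in m; "gripper_force": force on a finger pad.
Only numpy, scipy, OpenCV 4.12 (cv2) and the standard library are available. Lean on these libraries where they do the work, as an engineer would, in place of code of your own. Each camera call takes 0.05 s, during which the arm holds its last target. There are 200 camera calls.

## Working session

There is one attempt and no reset: what is moved stays moved. The work goes in short steps, Python scripts to look and compute and a tool call to move; the robot and the scene stay as the last step left them, time stands still between calls to the robot, and variables do not carry over. Pictures are saved under pics/ and viewed, at most 10 in all, crops included, and the job is handed in when it is done.

Besides the shell and the picture viewer there is one more tool, called as a command line: name --argument value ..., lists and objects as JSON in quotes. drive_tool: Moves the arm, as the interface text tells. Its arguments: {"type":"object","properties":{"rows":{"type":"array"},"force":{"type":"number"}},"required":["rows"]}

```bash
mkdir -p pics; python3 - <<'E'
from rig import manip, eyes
import cv2
for n in("scene","side"):
    cv2.imwrite(f"pics/{n}0.png",eyes.get_image(n)[:,:,::-1])
    c=eyes.get_calibration(n);print(n,c)
s=manip.get_state();print(s)
E
```

```text
scene {'camera_matrix': array([[448.22630924,   0.        , 317.95349715],
       [  0.        , 448.22630924, 188.61548836],
       [  0.        ,   0.        ,   1.        ]]), 'view': array([[-0.7154054 , -0.69870838,  0.00131089,  0.41367897],
       [ 0.45482275, -0.46426577,  0.75999576, -0.266961  ],
       [-0.5304068 ,  0.54430129,  0.64992671, -0.99639811],
       [ 0.        ,  0.        ,  0.        ,  1.        ]])}
side {'camera_matrix': array([[380.09298334,   0.        , 318.81057316],
       [  0.        , 380.09298334, 205.45485892],
       [  0.        ,   0.        ,   1.        ]]), 'view': array([[-0.99964242, -0.02669731, -0.00151152,  0.53168055],
       [ 0.01698654, -0.67766008,  0.73517908, -0.03607906],
       [-0.02065161,  0.73489052,  0.67787125, -0.91883094],
       [ 0.        ,  0.        ,  0.        ,  1.        ]])}
{'clock': 0.1, 'qpos': array([-1.44600028e+00,  2.76552112e-01,  1.50600506e+00, -1.30004021e-05,
        1.36068343e+00, -1.21023411e-01]), 'qd': array([-2.25324367e-04, -2.01128625e-03, -2.14052943e-03, -2.71463246e-05,
        2.38141459e-03, -9.20044658e-05]), 'effort': array([ 2.14331267e-03, -4.17696404e+01, -2.46404529e+01, -1.15757466e-04,
        5.79584768e-03, -2.07118734e-05]), 'position': array([ 0.13984859, -0.55727623,  0.24151516]), 'ee_rot': array([-8.23963043e-04,  9.92455600e-01,  1.22601810e-01, -7.91039456e-06]), 'contact_force': array([-0.31835012, -0.51052115, -0.76641821]), 'moment': array([ 0.03432788,  0.00732766, -0.02411771]), 'gripper_force': 0.0, 'width': 0.08546190294818556}
```

View pics/scene0.png

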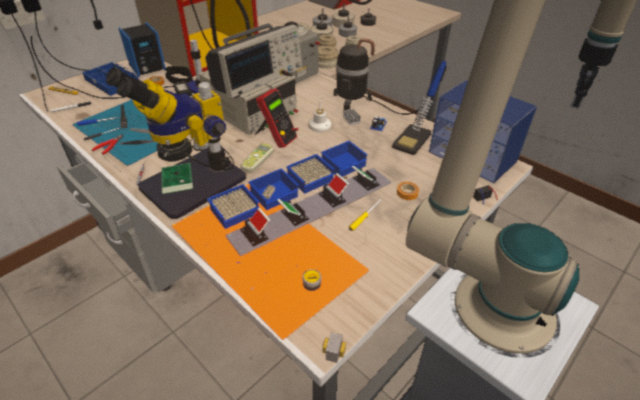

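View pics/side0.png

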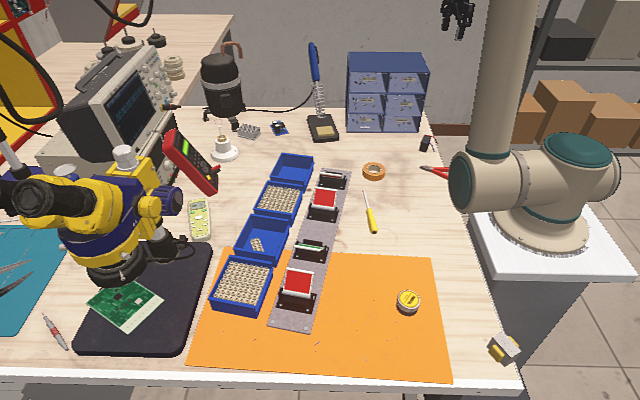

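The side view shows the bins from +y (bottom) to -y: full (242,285), single (262,240), full (278,200), empty (292,168). The tags from bottom to top are red (298,283), green edge-on (310,248), red (323,202) and an edge-on one (333,178). So all four look wrong. Next I'll measure the board.

```bash
cat > h.py <<'E'
import numpy as np, cv2
from rig import manip, eyes
def ray(n,uv,z):
    c=eyes.get_calibration(n);K=c["camera_matrix"];V=c["view"];R=V[:3,:3];o=-R.T@V[:3,3]
    p=np.linalg.inv(K)@np.c_[np.array(uv,float).reshape(-1,2),np.ones(len(np.array(uv).reshape(-1,2)))].T
    d=(R.T@(p*np.array([[1],[-1],[-1]]))).T
    return o+d*((z-o[2])/d[:,2])[:,None]
def proj(n,P):
    c=eyes.get_calibration(n);K=c["camera_matrix"];V=c["view"]
    q=(V[:3,:3]@np.atleast_2d(P).T).T+V[:3,3];q=q*[1,-1,-1];q=(K@q.T).T
    return q[:,:2]/q[:,2:]
E
python3 - <<'E'
from h import *
im=cv2.imread("pics/side0.png");hsv=cv2.cvtColor(im,cv2.COLOR_BGR2HSV)
for p in [(285,320),(305,262),(345,190),(318,225)]: print(p,im[p[1],p[0]],hsv[p[1],p[0]])
cv2.imwrite("pics/c.png",cv2.resize(im[150:345,200:420],None,fx=3,fy=3,interpolation=cv2.INTER_CUBIC)[:600])
# rough board corners on z=6mm
print(ray("side",[(268,326),(310,333),(349,170),(318,166)],.006))
print(ray("side",[(408,301),(374,171),(370,212)],.02))
E
```

```text
(285, 320) [161 161 180] [  0  27 180]
(305, 262) [166 164 181] [176  24 181]
(345, 190) [168 165 179] [174  20 179]
(318, 225) [168 167 182] [178  21 182]
[[ 0.61843357  0.29976196  0.006     ]
 [ 0.53969068  0.31181668  0.006     ]
 [ 0.45270532 -0.18088494  0.006     ]
 [ 0.53941388 -0.19724251  0.006     ]]
[[ 0.35381036  0.24818493  0.02      ]
 [ 0.38640517 -0.15972163  0.02      ]
 [ 0.40887718  0.00188899  0.02      ]]
```

View pics/c.png

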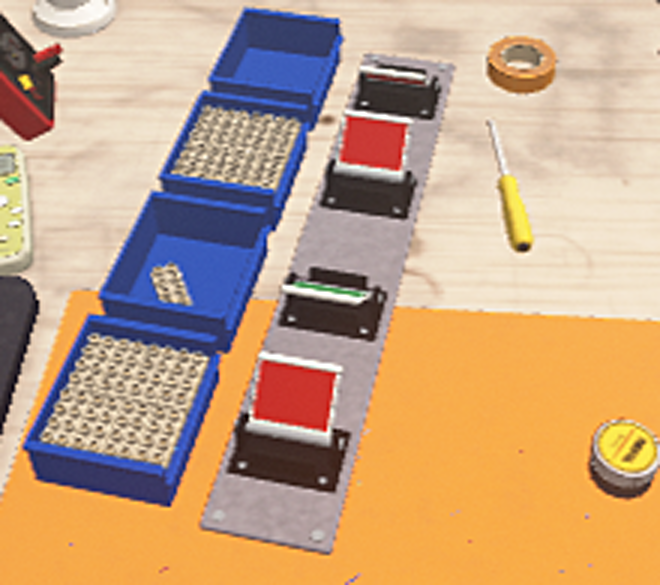

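The crop confirms it: both edge-on tags, 2 and 4 from the bottom, lean left (green up). Tag 4 sits below the 44° viewing angle, so its red underside shows. All four must be flipped. Now the board fit.

```bash
python3 - <<'E'
from h import *
im=cv2.imread("pics/side0.png").astype(int)
m=((abs(im-[166,165,181]).max(2)<22)).astype(np.uint8)
roi=np.zeros_like(m);cv2.fillPoly(roi,[np.array([(262,328),(312,338),(356,168),(318,164)])],1);m&=roi
m=cv2.morphologyEx(m,cv2.MORPH_OPEN,np.ones((2,2)))
v,u=np.nonzero(m);P=ray("side",np.c_[u,v],.006)[:,:2]
r=cv2.minAreaRect((P*1000).astype(np.float32));print(r)
b=ray("side",[(267.3,326),(310.3,334),(351.7,171),(322,167.7)],.006)[:,:2];print(b.round(4),b.mean(0))
c=np.array(r[0])/1000
ang=np.deg2rad(r[2]);
for yaw in(-.17,):
  X=np.array([np.cos(yaw),np.sin(yaw)]);Y=np.array([-X[1],X[0]])
  d=(P-c)
  for f in(X,Y): print(np.percentile(d@f,[.2,1,50,99,99.8]))
  # predicted bead positions check and stand
  for n,q in((.1875,-.8),(.0625,.8),(-.0625,-.8),(-.1875,.8)):
    p=c+Y*(n+.049*np.sin(q));E=[np.r_[p+X*s,.028+.049*np.cos(q)] for s in(-.027,.027)]
    print(n,proj("side",E).round(0).tolist(),proj("scene",E).round(0).tolist())
print(ray("side",[(348,133),(425,131),(325,140)],0))
E
```

```text
((530.6980590820312, 55.208526611328125), (512.2274169921875, 84.74851989746094), 78.8104476928711)
[[ 0.6197  0.2998]
 [ 0.5391  0.3138]
 [ 0.4454 -0.1765]
 [ 0.528  -0.1896]] [0.53303632 0.06186401]
[-0.04592236 -0.04395637 -0.01056533  0.04402556  0.04558309]
[-0.23938897 -0.23518884  0.1028747   0.2545494   0.25549546]
0.1875 [[317.0, 270.0], [290.0, 265.0]] [[273.0, 219.0], [262.0, 207.0]]
0.0625 [[322.0, 248.0], [296.0, 244.0]] [[292.0, 210.0], [280.0, 199.0]]
-0.0625 [[338.0, 188.0], [316.0, 185.0]] [[351.0, 182.0], [339.0, 172.0]]
-0.1875 [[341.0, 174.0], [320.0, 171.0]] [[366.0, 174.0], [354.0, 165.0]]
[[ 4.49205540e-01 -3.82029110e-01 -1.11022302e-16]
 [ 2.02450759e-01 -3.99930650e-01  0.00000000e+00]
 [ 5.21735768e-01 -3.39864712e-01  0.00000000e+00]]
```

Board centre is about (0.533, 0.060) with yaw about -0.19, which the bead pixels support. I'll raise first to clear the cabinet and close the fingers.

drive_tool --rows '[[[0,0,0],[0,0,4],0],[[0,0,0],[0,0,4],0],[[0,0,0],[0,0,4],0],[[0,0,0],[0,4,0],0],[[0,0,0],[0,5,0],0],[[0,0,0],[0,6,0],0],[[0,0,0],[0,6,0],0],[[0,0,0],[0,5,0],0]]'

```text
clock: 1.1
position: [0.1397, -0.2952, 0.3619]
ee_rot: [-0.0, 0.992, 0.123, 0.0]
contact_force: [0.8, 0.8, 0.6]
width: -0.0004
gripper_force: 0.0
```

drive_tool --rows '[[[0,0,0.144],[4,3,0],0],[[0,0,0.144],[5,3,0],0],[[0,0,0.144],[5,3,0],0],[[0,0,0.144],[5,3,0],0],[[0,0,0.144],[5,3,0],0],[[0,0,0.144],[5,3,0],0],[[0,0,0.144],[5,3,-3],0],[[0,0,0.125],[3,2,-3],0]]'

```text
clock: 2.1
position: [0.5096, -0.0675, 0.3026]
ee_rot: [0.0, 0.77, 0.638, 0.0]
contact_force: [-0.2, -0.6, 0.1]
width: -0.0001
gripper_force: 0.0
```

drive_tool --rows '[[[0,0,0],[0,0.5,-6],0],[[0,0,0],[0,0,-6],0],[[0,0,0],[0,0,-4],0],[[0,0,0],[0,0,-2.2],0],[[0,0,0],[0,0,0],0]]'

```text
clock: 2.72
position: [0.5059, -0.0637, 0.1198]
ee_rot: [-0.002, 0.772, 0.636, -0.002]
contact_force: [0.7, 0.2, -0.2]
width: -0.0001
gripper_force: 0.0
```

```bash
python3 - <<'E'
from h import *
s=manip.get_state();print(s["position"])
im=eyes.get_image("side")[:,:,::-1].copy();
t=s["position"]-[0,0,.011]
print(proj("side",[t,t-[0,0,.058]]))
cv2.imwrite("pics/c2.png",cv2.resize(im[110:345,220:420],None,fx=2.5,fy=2.5,interpolation=cv2.INTER_CUBIC))
E
```

```text
[ 0.50587287 -0.06369493  0.11978934]
[[330.40475574 165.16124828]
 [329.95605691 184.05506443]]
```

View pics/c2.png

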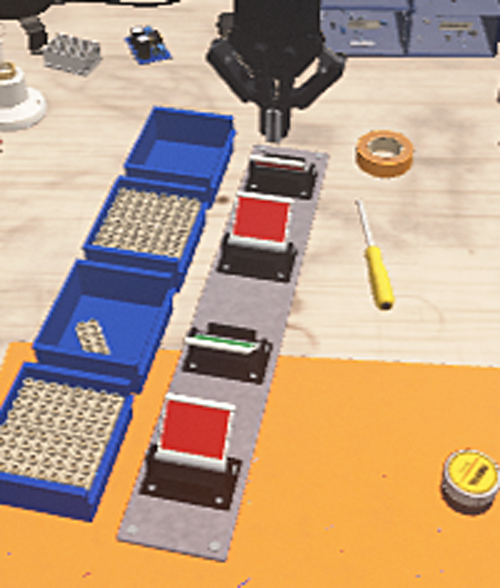

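The tip shows at crop (275,140), which is full-image (330,166) and matches the prediction (330,165). It will drop into the gap between the beads of tags 3 and 4. Descending.

drive_tool --rows '[[[0,0,0],[0.3,0,-2],0],[[0,0,0],[0,0,-2],0],[[0,0,0],[0,0,-1.3],0],[[0,0,0],[0,0,-0.5],0],[[0,0,0],[0,0,0],0]]'

```text
clock: 3.4
position: [0.5109, -0.0642, 0.0641]
ee_rot: [0.0, 0.772, 0.636, 0.0]
contact_force: [0.4, -0.5, 0.2]
width: 0.0001
gripper_force: 0.0
```

drive_tool --rows '[[[0,0,0],[0.12,0.6,0],0],[[0,0,0],[0.12,0.6,0],0],[[0,0,0],[0.12,0.6,0],0],[[0,0,0],[0.12,0.6,0],0],[[0,0,0],[0.12,0.6,0],0],[[0,0,0],[0.12,0.6,0],0],[[0,0,0],[0.12,0.6,0],0],[[0,0,0],[0.12,0.6,0],0]]'

```text
clock: 4.4
position: [0.5202, -0.0157, 0.0637]
ee_rot: [0.0, 0.772, 0.636, 0.0]
contact_force: [0.3, -0.6, -0.1]
width: -0.0001
gripper_force: 0.0
```

drive_tool --rows '[[[0,0,0],[0.12,0.6,0],0],[[0,0,0],[0.12,0.6,0],0],[[0,0,0],[0.06,0.3,0],0],[[0,0,0],[0.0,0.0,0],0],[[0,0,0],[0.0,0.0,0],0]]'

```text
clock: 5.03
position: [0.5231, -0.0013, 0.0637]
ee_rot: [0.0, 0.772, 0.636, -0.0]
contact_force: [-0.3, 0.0, -0.0]
width: -0.0002
gripper_force: 0.0
```

```bash
python3 - <<'E'
from h import *
im=eyes.get_image("side")[:,:,::-1].copy();
cv2.imwrite("pics/c3.png",cv2.resize(im[110:345,220:420],None,fx=2.5,fy=2.5,interpolation=cv2.INTER_CUBIC))
E
```

```text
(no output)
```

View pics/c3.png

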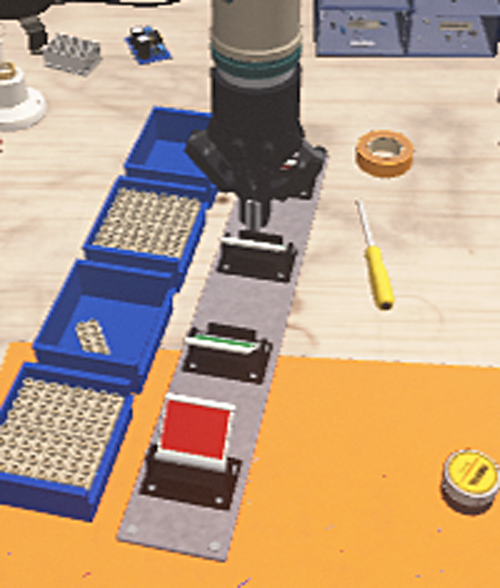

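Tag 3 has fallen left; its bead is at crop (257,245). Now I'll go back through the gap and push tag 4 right.

drive_tool --rows '[[[0,0,0],[-0.4,-2,0],0],[[0,0,0],[-0.4,-2,0],0],[[0,0,0],[-0.32,-1.6,0],0],[[0,0,0],[-0.12,-0.6,0],0],[[0,0,0],[-0.12,-0.6,0],0],[[0,0,0],[-0.12,-0.6,0],0],[[0,0,0],[-0.12,-0.6,0],0],[[0,0,0],[-0.12,-0.6,0],0]]'

```text
clock: 6.08
position: [0.506, -0.0873, 0.0637]
ee_rot: [0.0, 0.772, 0.636, 0.0]
contact_force: [-0.3, -0.3, 0.3]
width: -0.0002
gripper_force: 0.1
```

drive_tool --rows '[[[0,0,0],[-0.12,-0.6,0],0],[[0,0,0],[-0.12,-0.6,0],0],[[0,0,0],[-0.12,-0.6,0],0],[[0,0,0],[-0.12,-0.6,0],0],[[0,0,0],[-0.12,-0.6,0],0],[[0,0,0],[-0.12,-0.6,0],0],[[0,0,0],[-0.08,-0.4,0],0],[[0,0,0],[0,0,0],0]]'

```text
clock: 7.08
position: [0.498, -0.1275, 0.0637]
ee_rot: [0.0, 0.772, 0.636, 0.0]
contact_force: [0.3, -0.4, -0.0]
width: 0.0002
gripper_force: 0.0
```

drive_tool --rows '[[[0,0,0],[0.4,2,1],0],[[0,0,0],[0.6,3,3],0],[[0,0,0],[0,0,3],0],[[0,0,0],[0.8,4,2],0],[[0,0,0],[1,5.2,0],0],[[0,0,0],[1,5.2,0],0],[[0,0,0],[1,5.2,0],0],[[0,0,0],[0.9,5,0],0]]'

```text
clock: 8.07
position: [0.555, 0.1708, 0.1538]
ee_rot: [0.0, 0.771, 0.636, 0.0]
contact_force: [0.1, -0.6, 0.3]
width: 0.0004
gripper_force: 0.0
```

drive_tool --rows '[[[0,0,0],[0.2,1.2,-1],0],[[0,0,0],[0,0,-2],0],[[0,0,0],[0,0,-1],0],[[0,0,0],[0,0,0],0]]'

```text
clock: 8.57
position: [0.5561, 0.18, 0.1128]
ee_rot: [-0.0, 0.772, 0.636, -0.001]
contact_force: [-0.4, 0.5, 0.8]
width: 0.0001
gripper_force: 0.0
```

```bash
python3 - <<'E'
from h import *
s=manip.get_state();print(s["position"])
im=eyes.get_image("side")[:,:,::-1].copy();
t=s["position"]-[0,0,.011]
print((proj("side",[t,t-[0,0,.05]])-[220,110])*2.5)
cv2.imwrite("pics/c4.png",cv2.resize(im[110:345,220:420],None,fx=2.5,fy=2.5,interpolation=cv2.INTER_CUBIC))
E
```

```text
[0.55614224 0.18003144 0.11275704]
[[208.93684144 334.8584152 ]
 [210.7231261  376.36726385]]
```

View pics/c4.png

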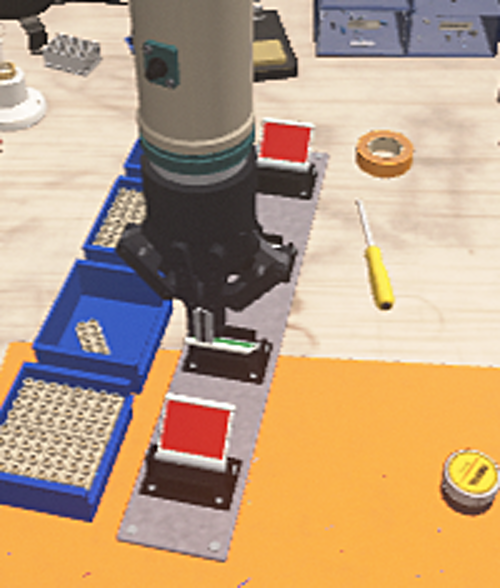

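Tag 4 now shows red at crop (286,142). The tip at crop (205,335) will land near row 376, between the beads at about 345 and 400. Descending and pushing tag 1 left.

drive_tool --rows '[[[0,0,0],[0.1,0.3,-1.5],0],[[0,0,0],[0,0,-1.5],0],[[0,0,0],[0,0,-1.3],0],[[0,0,0],[0,0,-0.6],0],[[0,0,0],[0,0,0],0]]'

```text
clock: 9.25
position: [0.5576, 0.1837, 0.064]
ee_rot: [-0.0, 0.772, 0.636, -0.001]
contact_force: [-0.5, -0.8, 0.1]
width: -0.0
gripper_force: 0.0
```

drive_tool --rows '[[[0,0,0],[0.12,0.6,0],0],[[0,0,0],[0.12,0.6,0],0],[[0,0,0],[0.12,0.6,0],0],[[0,0,0],[0.12,0.6,0],0],[[0,0,0],[0.12,0.6,0],0],[[0,0,0],[0.12,0.6,0],0],[[0,0,0],[0.12,0.6,0],0],[[0,0,0],[0.12,0.6,0],0]]'

```text
clock: 10.25
position: [0.5677, 0.2323, 0.0647]
ee_rot: [0.0, 0.772, 0.636, 0.0]
contact_force: [0.3, 0.6, 1.3]
width: 0.0002
gripper_force: 0.0
```

drive_tool --rows '[[[0,0,0],[0.12,0.6,0],0],[[0,0,0],[0.12,0.6,0],0],[[0,0,0],[0.08,0.4,0],0],[[0,0,0],[0.0,0.0,0],0],[[0,0,0],[-0.4,-2,0],0],[[0,0,0],[-0.4,-2,0],0],[[0,0,0],[-0.32,-1.6,0],0]]'

```text
clock: 11.12
position: [0.5589, 0.1897, 0.0647]
ee_rot: [0.0, 0.772, 0.636, -0.0]
contact_force: [-0.3, -0.1, -0.8]
width: 0.0002
gripper_force: 0.0
```

drive_tool --rows '[[[0,0,0],[-0.12,-0.6,0],0],[[0,0,0],[-0.12,-0.6,0],0],[[0,0,0],[-0.12,-0.6,0],0],[[0,0,0],[-0.12,-0.6,0],0],[[0,0,0],[-0.12,-0.6,0],0],[[0,0,0],[-0.12,-0.6,0],0],[[0,0,0],[-0.12,-0.6,0],0],[[0,0,0],[-0.12,-0.6,0],0]]'

```text
clock: 12.12
position: [0.5499, 0.1434, 0.0647]
ee_rot: [0.0, 0.772, 0.636, 0.0]
contact_force: [0.1, -0.8, 0.5]
width: 0.0001
gripper_force: 0.0
```

Continue to y ≈ 0.119, then back off and lift clear.

drive_tool --rows '[[[0,0,0],[-0.12,-0.6,0],0],[[0,0,0],[-0.12,-0.6,0],0],[[0,0,0],[-0.12,-0.6,0],0],[[0,0,0],[-0.12,-0.6,0],0],[[0,0,0],[0,0,0],0],[[0,0,0],[0.5,2.5,0],0],[[0,0,0],[0.5,2.5,2],0],[[0,0,0],[0,0,5],0]]'

```text
clock: 13.12
position: [0.5538, 0.1712, 0.1331]
ee_rot: [-0.002, 0.771, 0.637, -0.002]
contact_force: [0.2, -0.3, 0.2]
width: -0.0
gripper_force: 0.0
```

drive_tool --rows '[[[0,0,0],[0,0,6],0],[[0,0,0],[0,0,6],0],[[0,0,0],[-4,0,4],0],[[0,0,0],[-5,0,0],0],[[0,0,0],[-5,0,0],0],[[0,0,0],[-5,0,0],0],[[0,0,0],[0,0,0],0],[[0,0,0],[0,0,0],0]]'

```text
clock: 14.12
position: [0.3658, 0.1701, 0.2952]
ee_rot: [0.001, 0.772, 0.636, 0.001]
contact_force: [-0.1, -0.6, 0.3]
width: -0.0001
gripper_force: 0.0
```

```bash
python3 - <<'E'
from h import *
im=eyes.get_image("side")[:,:,::-1].copy();im2=eyes.get_image("scene")[:,:,::-1].copy()
a=cv2.resize(im[110:345,220:420],None,fx=2,fy=2,interpolation=cv2.INTER_CUBIC)
b=cv2.resize(im2[140:270,200:400],None,fx=2,fy=2,interpolation=cv2.INTER_CUBIC)
b=cv2.copyMakeBorder(b,0,a.shape[0]-b.shape[0],0,0,0)
cv2.imwrite("pics/c5.png",np.hstack([a,b]))
E
```

```text
(no output)
```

View pics/c5.png

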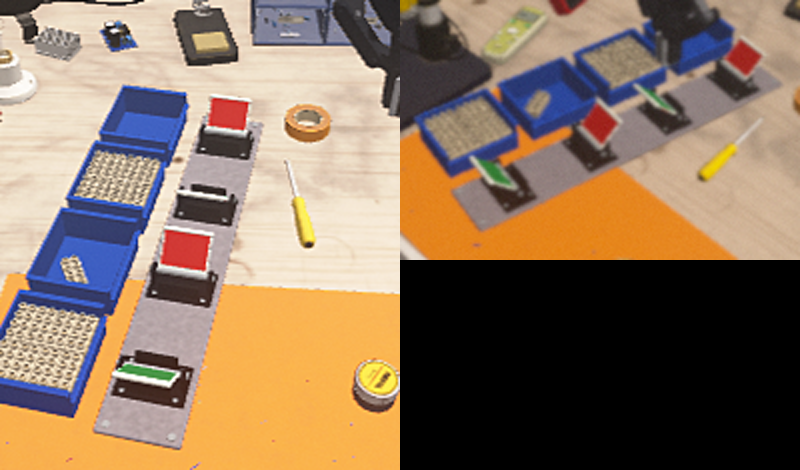

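The tags now read green (145,375), red (185,250), green (205,198) and red (230,112), matching the full, single, full and empty bins. The bystanders are untouched and the arm is clear.

```bash
python3 -c "
from rig import job;print(job.sign_off())"
```

```text
the job is handed in; nothing more can be done
None
```

All four tags were wrong and I flipped each one, so the two full bins now show green and the empty and single-block bins show red; the tin, screwdriver and tape roll look unmoved in the last pictures, and the job is handed in (no verdict was returned).

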